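# Stop the shaker and stack the last beaker

### The arm

A 6-joint arm with a two-finger parallel gripper is mounted at the origin on the work surface. World frame = base frame: x ahead of the robot, y to its left, z up, the work surface at z = 0. Lengths are in m, angles in degrees, forces in N, time in s.
With the tool pointing down it reaches from about 0.35 to 0.95 m from the base axis. Payload 17.4 kg.
Tool frame: the origin (TCP) lies midway between the tips of the shut fingers; the grasp point (between the pads) lies 19 mm behind it; z points along the fingers, y is the line along which they close (so a half turn about z gives the same grasp; the last joint's range is limited). The gripper opens to 93 mm and grips with 3 to 60 N. Pads are 15 mm wide; open, the fingers measure 128 mm over their backs; the gripper's body (75 mm by 188 mm) begins 65 mm behind the grasp point.
Start: joints at [69.74, 6.646, 82.598, -0, 90.757, -2.166], TCP at [0.21, 0.642, 0.219] pointing down, gripper open.
Joint ranges: [-162.19, 162.19], [-47.58, 125.68], [4.15, 143.07], [-65.23, 245.23], [0.69, 171.88], [-170.13, 170.13]. Speed limits (degrees/s): [108.29, 108.29, 127.2, 180, 180, 180].

### API

Orientations are given as a 3x3 rotation matrix whose columns are the frame's x, y, z axes.
In Python, from station import readout, get_image, hand_in gives the robot as it stands.
- The arm moves only by the shell command python3 -m jog 'ROWS' [OPENING]. ROWS is JSON, a list of rows, each a list of 2 entries, a list of its own where there are three numbers: the shift along the world's x, y, z in mm, then the turn, a rotation vector about the world's x, y, z in rad. A call has exactly 10 rows; each row shifts and turns the commanded pose from where the row before left it; what a row does not reach is not made up. A row lasts 1/10 s, in which the tool goes at most 50 mm and 8.59 degrees, less where a joint would pass 70% of its speed; a pose out of reach is approached as far as the arm can. A call with a gripper value outside its range is refused whole. OPENING is the finger opening in mm, from 0 to 93, set as the call begins (- or left out, the last holds). The fingers move at their own pace and stop on an object; the grip force is fixed at half the most. Time passes only in rows, so rows that do not move let the fingers close, or fill a call up. It gives the time, the measured TCP pose, the force, the opening and the grip force at its end, in the units of the state.
- readout.get_state(): the state, without advancing time (a new reading comes with each control period).
- get_image(name): name is "scene" or "top"; returns a dict with "frame" (384x512x3 uint8, red, green, blue), "fx", "fy", "cx", "cy" (pixels), "dist_coeffs" ([k1, k2, p1, p2, k3] as OpenCV has them; the pictures are not rectified), "R" (3x3) and "t" (3): a world point X has camera coordinates R X + t. Camera axes: x right, y down, z forward; pixel columns grow to the right and rows downward; lengths in m; the calibration is good to about 2 mm. A picture is of the moment at which its call begins. There is no depth.
- hand_in(): hands the job in; it is judged then, once.
The state is a dict: "t": time; "joint_pos": joint angles; "joint_vel": joint speeds; "joint_efforts": joint torques, N m; "tool_pos": TCP position; "tool_rot": TCP orientation; "ft_force": force on the tool from outside, world axes, zero at the start; "torque": the same for the moment, N m; "opening": finger opening in m; "finger_force": force on a finger pad.
Only numpy, scipy, OpenCV 4.12 (cv2) and the standard library are available. Lean on these libraries where they do the work, as an engineer would, in place of code of your own. Each camera call takes 0.05 s, during which the arm holds its last target. There are 200 camera calls.

### The job

The run is over: first switch the bench shaker off by flipping the toggle on its front ledge over to the opposite side. Then take the white beaker that stands alone on the shaker platform and nest it upright and fully home in the top of the two-beaker stack on the bench, lowering it in rather than dropping it, and leave all three standing on the bench as one straight stack. Do not knock over or push away the bottle on the platform or the jar on the bench.

Things in the scene. Friction and masses are not known exactly. Their poses are not given: they have to be found in the camera images.
- toggle (a joint): Steel bat toggle of the shaker, angle in rad: 0 = on (start), leaning 0.5 rad from upright to the left (shaker's +y); 1.0 = off, leaning 0.5 rad from upright to the right (-y). It swings in the shaker's y-z plane between these stops. It is over-centre: past upright (0.5) it falls by itself to the new side. About 0.5 N sideways near its tip moves it.
- toggle_tip (a point): End of the toggle's bat, on the bat's axis 66 mm from its pivot; the bat is 10 mm thick at the bottom and 18 mm at its thickest, near the tip.
- toggle_pivot (a point): Pivot of the toggle, in the middle of the shaker's front ledge, 5 mm above the ledge, 90 mm above the bench. Fixed to the shaker; its axes are the shaker's: x from the ledge to the back of the shaker (platform side), y left, z up. The ledge is clear; the platform's front edge lies 60 mm behind the pivot (+x) and its top is 32 mm higher than the pivot. The grey shaker is 360 x 360 mm.
- stray_center (a point): The stray: open white plastic tapered beaker, 100 mm tall, outside diameter 46 mm at the foot and 68 mm at the rim, wall 2.5 mm, about 70 g, standing upright alone on the shaker's steel platform (top 122 mm above the bench). The point is on the beaker's axis, half-way up (50 mm above its underside); z is the axis, towards the open mouth.
- upper_center (a point): Upper beaker of the two-beaker stack on the bench; all three beakers are alike. Point and axis as for the stray. A beaker's inside floor is 42 mm above its underside; a nested beaker rests on that floor, so it stands 42 mm higher than the one below, its rim 42 mm above the rim below, with about 2 mm play all round at its foot.
- lower_center (a point): Lower beaker of the stack, standing on the bench, like the others. Point and axis as for the stray.
- flask_center (a point): Bystander: glass bottle with blue cap, 58 mm diameter, 130 mm tall, standing on the shaker platform beside the stray beaker. The point is half-way up, on its axis. Behind both, at the platform's back edge, are wire flask clamps up to 80 mm tall, one holding an amber bottle (top 120 mm above the platform), at least 75 mm from the stray's axis.
- jar_center (a point): Bystander: amber jar, 72 mm diameter, 95 mm tall, standing on the bench beyond the stack. The point is half-way up, on its axis.

How it is judged:
By the outcome, as a careful person would: the job done as asked, in the order asked, and still so for the second after the job is handed in, with the robot touching nothing.
It also fails if it takes over 53 s, if anything falls off the work surface, if the arm or the gripper's body presses on something with over 40 N, if the wrist force passes 120 N, or if a joint passes its speed limit or range.

## Working session

There is one attempt and no reset: what is moved stays moved. The work goes in short steps, Python scripts to look and compute and a shell command to move; the robot and the scene stay as the last step left them, time stands still between calls to the robot, and variables do not carry over. Pictures are saved under pics/ and viewed, at most 10 in all, crops included, and the job is handed in when it is done.

```bash
mkdir -p pics; python3 - <<'E'
from station import readout,get_image
import cv2,numpy as np,pickle
for n in("scene","top"):
    d=get_image(n); pickle.dump(d,open(f'{n}.pkl','wb'))
    cv2.imwrite(f'pics/{n}0.png',cv2.resize(d['frame'][:,:,::-1],(800,600)))
    print(n,d['fx'],d['cx'],d['dist_coeffs'],-np.array(d['R']).T@np.array(d['t']),np.array(d['R']).round(3).tolist())
print(readout.get_state())
E
```

```text
scene 388.394208113159 258.9751113976756 [-0.11583407  0.          0.          0.          0.        ] [1.10510152 0.22725673 0.75756082] [[-0.404, 0.915, -0.013], [0.666, 0.284, -0.69], [-0.627, -0.287, -0.724]]
top 409.1057010743466 254.65889060846837 [-0.13144179  0.          0.          0.          0.        ] [ 0.50774962 -0.01649967  1.0935771 ] [[-0.023, -1.0, 0.001], [-0.996, 0.023, -0.089], [0.089, -0.003, -0.996]]
{'t': 0.1, 'joint_pos': array([ 6.97393921e+01,  6.67078963e+00,  8.26311508e+01, -1.22836643e-03,
        9.07553040e+01, -2.16513353e+00]), 'joint_vel': array([-0.06374816, -0.13951688, -0.05976004,  0.01962057,  0.14551436,
        0.0456874 ]), 'joint_efforts': array([ 2.51219695e-03, -7.22890592e+01, -6.23860788e+01,  7.83304148e-02,
        2.29117298e-02, -8.68538564e-05]), 'tool_pos': array([0.20960305, 0.64144898, 0.21799422]), 'tool_rot': array([[-9.50540181e-01,  3.10601445e-01, -3.25869969e-04],
       [ 3.10601616e-01,  9.50539712e-01, -9.44710969e-04],
       [ 1.63237540e-05, -9.99201474e-04, -9.99999501e-01]]), 'ft_force': array([-0.5439506 ,  0.51390411, -0.41823781]), 'torque': array([-0.05810332, -0.00476863, -0.02992355]), 'finger_force': 0.0, 'opening': 0.09283842510833187}
```

View pics/scene0.png

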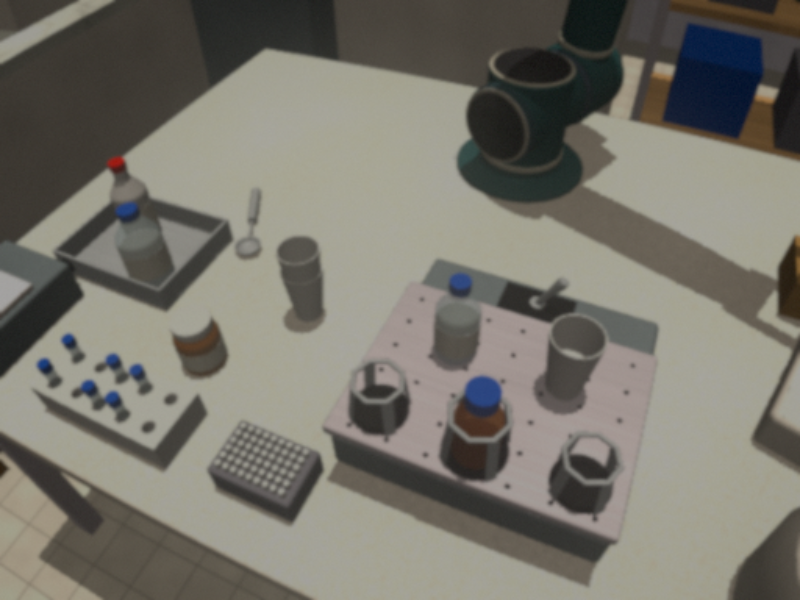

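View pics/top0.png

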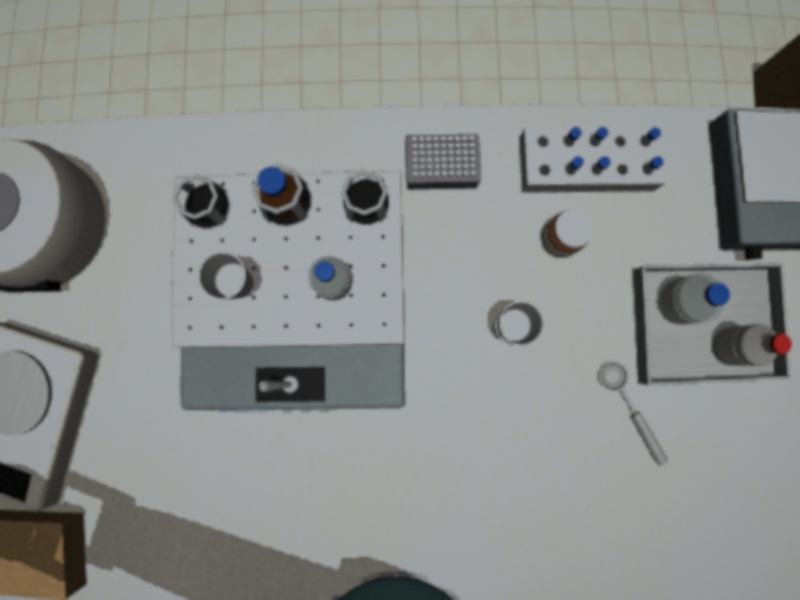

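Scene view: toggle at (550,292), stray at (575,355), stack at (302,278), jar at (200,340). In the top view: toggle (280,384), stray (230,277), blue-cap bottle (328,278), stack (515,322), jar (567,232). I'll zoom in next.

```bash
cat >h.py <<'E'
import numpy as np,cv2,pickle
from station import get_image
def grab(n):
    return get_image(n)
def load(n): return pickle.load(open(n+'.pkl','rb'))
def ray(d,uv):
    K=np.array([[d['fx'],0,d['cx']],[0,d['fy'],d['cy']],[0,0,1.]])
    p=cv2.undistortPoints(np.array(uv,float).reshape(-1,1,2),K,np.array(d['dist_coeffs'])).reshape(-1,2)
    R=np.array(d['R']);c=-R.T@np.array(d['t'])
    v=np.c_[p,np.ones(len(p))]@R
    return c,v
def onz(d,uv,z):
    c,v=ray(d,uv); return c+v*((z-c[2])/v[:,2:])
def tri(d1,u1,d2,u2):
    c1,v1=ray(d1,u1);c2,v2=ray(d2,u2);v1=v1[0];v2=v2[0]
    s=np.linalg.lstsq(np.c_[v1,-v2],c2-c1,rcond=None)[0]
    a=c1+s[0]*v1;b=c2+s[1]*v2
    return (a+b)/2,np.linalg.norm(a-b)
def proj(d,X):
    K=np.array([[d['fx'],0,d['cx']],[0,d['fy'],d['cy']],[0,0,1.]])
    r=cv2.Rodrigues(np.array(d['R']))[0]
    return cv2.projectPoints(np.array(X,float).reshape(-1,1,3),r,np.array(d['t'],float),K,np.array(d['dist_coeffs']))[0].reshape(-1,2)
def crop(d,x,y,w,h,W,H):
    return cv2.resize(d['frame'][y:y+h,x:x+w,::-1],(W,H),interpolation=cv2.INTER_CUBIC)
E
python3 - <<'E'
from h import *
t=load('top');s=load('scene')
# 4x crops: top stray, top stack ; scene stray+toggle, scene stack
a=crop(t,115,150,100,75,400,300);b=crop(t,290,170,100,75,400,300)
c=crop(s,320,170,100,75,400,300);e=crop(s,150,140,100,75,400,300)
cv2.imwrite('pics/z.png',np.vstack([np.hstack([a,b]),np.hstack([c,e])]))
t_=crop(t,150,225,70,40,560,320)
cv2.imwrite('pics/z2.png',t_)
E
```

```text
(no output)
```

View pics/z.png

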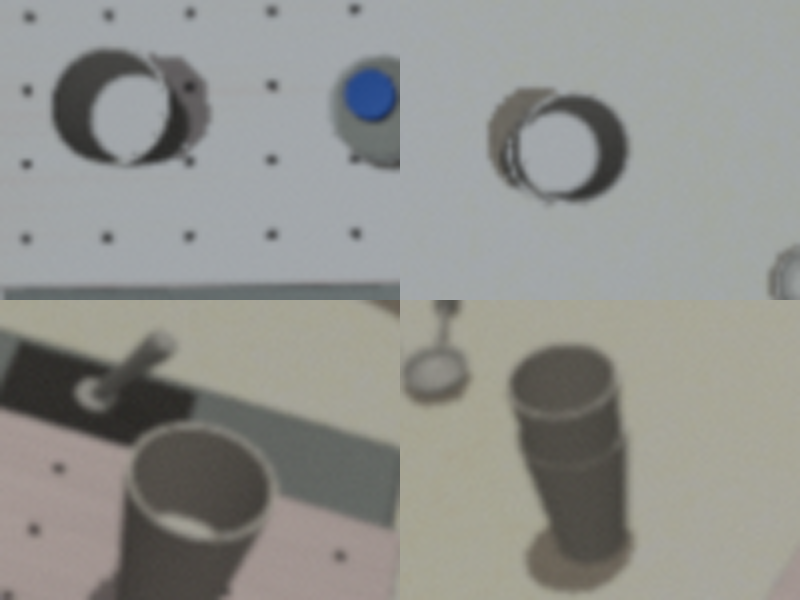

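View pics/z2.png

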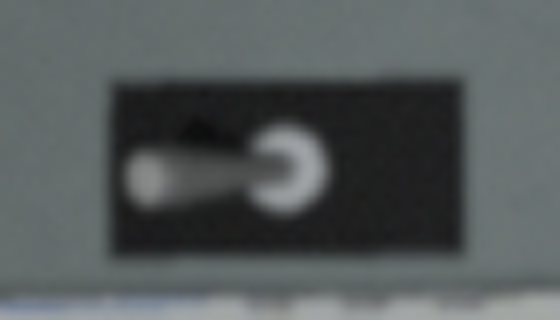

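Crops: the stray rim's ellipse is centred at (111,106) in the top crop and (201,182) in the scene crop. The stack rim is at (174,147) and (164,82). The toggle nut is at (288,168) and its tip at (148,180). Next I'll cast rays.

```bash
python3 - <<'E'
from h import *
t=load('top');s=load('scene')
P=lambda c,o,k:(np.array(c,float).reshape(-1,2)+.5)/k-.5+np.array(o)
def circ(p):
    A=np.c_[2*p[:,:2],np.ones(len(p))];x=np.linalg.lstsq(A,(p[:,:2]**2).sum(1),rcond=None)[0]
    return x[:2].round(4),np.sqrt(x[2]+x[0]**2+x[1]**2).round(4)
print('stray top',circ(onz(t,P([[52,106],[70,65],[111,49],[150,62],[70,148],[111,163]],(115,150),4),.222)))
print('stray sc',circ(onz(s,P([[129,175],[201,123],[274,190],[245,140],[155,135],[213,241],[150,217]],(320,170),4),.222)))
print('stack top',circ(onz(t,P([[228,147],[174,94],[172,201],[212,109],[212,187]],(290,170),4),.142)))
print('stack sc',circ(onz(s,P([[110,90],[164,45],[219,78],[200,54],[128,56],[145,116],[200,107]],(150,140),4),.142)))
print('tri stray',tri(t,P((111,106),(115,150),4),s,P((201.5,182),(320,170),4)))
print('tri stack',tri(t,P((174,147.5),(290,170),4),s,P((164.5,82),(150,140),4)))
print('nut',onz(t,P((288,168),(150,225),8),.087),onz(s,P((96,95),(320,170),4),.087))
print('tip',tri(t,P((148,180),(150,225),8),s,P((163,45),(320,170),4)))
print('panel',onz(t,P([[110,85],[465,80],[465,252],[112,252]],(150,225),8),.085).round(4).tolist())
# blue caps
for n,d in(('top',t),('scene',s)):
    h=cv2.cvtColor(d['frame'],cv2.COLOR_RGB2HSV);m=cv2.inRange(h,(105,120,60),(125,255,255))
    c=cv2.connectedComponentsWithStats(m)
    print(n,[(c[2][i,4],c[3][i].round(1).tolist()) for i in range(1,c[0]) if c[2][i,4]>40])
print('jar lid',onz(t,[[572/1.5625,230/1.5625]],.095))
print('cap',onz(t,[[324/1.5625,271/1.5625]],.252))
print('clamps',onz(t,[[204/1.5625,202/1.5625],[366/1.5625,198/1.5625]],.19))
print('platform corners',onz(t,np.array([[175,178],[401,172],[403,345],[173,345]])/1.5625,.122).round(3).tolist(), 'ledge',onz(t,np.array([[181,408],[404,406]])/1.5625,.085).round(3).tolist())
E
```

```text
stray top (array([0.6246, 0.2242]), np.float64(0.0316))
stray sc (array([0.6266, 0.2264]), np.float64(0.0334))
stack top (array([ 0.5529, -0.2029]), np.float64(0.0314))
stack sc (array([ 0.5555, -0.2004]), np.float64(0.0321))
tri stray (array([0.62457272, 0.22539481, 0.21801927]), np.float64(0.0017740311749474414))
tri stack (array([ 0.55283836, -0.20256109,  0.13798974]), np.float64(0.0008046246517910559))
nut [[0.46782461 0.15315261 0.087     ]] [[0.46633702 0.15346907 0.087     ]]
tip (array([0.46732745, 0.18451013, 0.14236424]), np.float64(0.0008019059462342871))
panel [[0.4942, 0.2086, 0.085], [0.4937, 0.0984, 0.085], [0.4411, 0.0993, 0.085], [0.4428, 0.2086, 0.085]]
top [(np.int32(239), [173.5, 115.3]), (np.int32(121), [207.3, 173.3]), (np.int32(150), [459.1, 187.9])]
scene [(np.int32(1088), [462.6, 30.5]), (np.int32(97), [80.5, 134.2]), (np.int32(99), [294.4, 179.9]), (np.int32(343), [308.8, 251.0]), (np.int32(42), [55.9, 247.0]), (np.int32(45), [71.5, 254.5])]
jar lid [[ 0.70138744 -0.3010778   0.095     ]]
cap [[0.62243477 0.07828764 0.252     ]]
clamps [[0.73713312 0.26071286 0.19      ]
 [0.73585176 0.02342496 0.19      ]]
platform corners [[0.795, 0.33, 0.122], [0.793, -0.029, 0.122], [0.524, -0.026, 0.122], [0.531, 0.329, 0.122]] ledge [[0.432, 0.329, 0.085], [0.429, -0.025, 0.085]]
```

Measured: pivot (0.467,0.153,0.090), stray (0.6255,0.2255), stack (0.554,-0.202). All agree with the sizes given. First I'll raise the arm, shut the gripper and turn it so the closing axis lies along y, then move to the left of the toggle.

```bash
python3 -m jog '[[[0,0,13],[0,0,0.0315]],[[0,0,13],[0,0,0.0315]],[[0,0,13],[0,0,0.0315]],[[0,0,13],[0,0,0.0315]],[[0,0,13],[0,0,0.0315]],[[0,0,13],[0,0,0.0315]],[[0,0,13],[0,0,0.0315]],[[0,0,13],[0,0,0.0315]],[[0,0,13],[0,0,0.0315]],[[0,0,13],[0,0,0.0315]]]' 0
python3 -m jog '[[[13,-20,0],[0,0,0]],[[13,-20,0],[0,0,0]],[[13,-20,0],[0,0,0]],[[13,-20,0],[0,0,0]],[[13,-20,0],[0,0,0]],[[13,-20,0],[0,0,0]],[[13,-20,0],[0,0,0]],[[13,-20,0],[0,0,0]],[[13,-20,0],[0,0,0]],[[13,-20,0],[0,0,0]]]'
python3 -m jog '[[[13,-20,0],[0,0,0]],[[13,-20,0],[0,0,0]],[[13,-20,0],[0,0,0]],[[13,-20,0],[0,0,0]],[[13,-20,0],[0,0,0]],[[13,-20,0],[0,0,0]],[[13,-20,0],[0,0,0]],[[13,-20,0],[0,0,0]],[[13,-20,0],[0,0,0]],[[13,-20,0],[0,0,0]]]'
```

```text
t: 1.1
tool_pos: [0.2096, 0.6416, 0.3488]
tool_rot: [[-1.0, -0.001, -0.0], [-0.001, 1.0, -0.001], [0.0, -0.001, -1.0]]
ft_force: [0.1, 0.1, 0.6]
opening: 0.0175
finger_force: 0.0
t: 2.1
tool_pos: [0.34, 0.4407, 0.3483]
tool_rot: [[-1.0, 0.001, -0.0], [0.001, 1.0, -0.0], [0.0, -0.0, -1.0]]
ft_force: [0.2, -0.4, 0.1]
opening: 0.0007
finger_force: 0.0
t: 3.1
tool_pos: [0.47, 0.2407, 0.3484]
tool_rot: [[-1.0, 0.001, -0.0], [0.001, 1.0, -0.0], [0.0, -0.0, -1.0]]
ft_force: [0.4, -0.1, 0.4]
opening: 0.0002
finger_force: 0.0
```

```bash
python3 -m jog '[[[-3,0,-20],[0,0,0]],[[0,0,-25],[0,0,0]],[[0,0,-25],[0,0,0]],[[0,0,-25],[0,0,0]],[[0,0,-25],[0,0,0]],[[0,0,-25],[0,0,0]],[[0,0,-25],[0,0,0]],[[0,0,-20],[0,0,0]],[[0,0,-18],[0,0,0]],[[0,0,-10],[0,0,0]]]'
python3 -m jog '[[[0,-6,0],[0,0,0]],[[0,-6,0],[0,0,0]],[[0,-6,0],[0,0,0]],[[0,-6,0],[0,0,0]],[[0,-6,0],[0,0,0]],[[0,-6,0],[0,0,0]],[[0,-6,0],[0,0,0]],[[0,-6,0],[0,0,0]],[[0,-6,0],[0,0,0]],[[0,-6,0],[0,0,0]]]'
python3 -m jog '[[[0,-4,0],[0,0,0]],[[0,-4,0],[0,0,0]],[[0,-4,0],[0,0,0]],[[0,-4,0],[0,0,0]],[[0,-4,0],[0,0,0]],[[0,-4,0],[0,0,0]],[[0,0,0],[0,0,0]],[[0,0,0],[0,0,0]],[[0,0,0],[0,0,0]],[[0,0,0],[0,0,0]]]'
python3 - <<'E'
from h import *
d=get_image('scene');cv2.imwrite('pics/tog.png',crop(d,280,120,140,105,700,525))
E
```

```text
t: 4.1
tool_pos: [0.466, 0.2414, 0.1288]
tool_rot: [[-1.0, 0.001, -0.002], [0.001, 1.0, -0.001], [0.002, -0.001, -1.0]]
ft_force: [-0.1, -0.2, 0.6]
opening: 0.0007
finger_force: 0.0
t: 5.1
tool_pos: [0.4666, 0.1811, 0.1306]
tool_rot: [[-1.0, 0.001, -0.0], [0.001, 1.0, -0.0], [0.0, -0.0, -1.0]]
ft_force: [-0.1, 0.1, -0.1]
opening: 0.0002
finger_force: 0.1
t: 6.1
tool_pos: [0.4666, 0.1577, 0.1306]
tool_rot: [[-1.0, 0.001, -0.0], [0.001, 1.0, 0.0], [0.0, 0.0, -1.0]]
ft_force: [-0.1, 0.6, -0.2]
opening: 0.0001
finger_force: 0.0
```

View pics/tog.png

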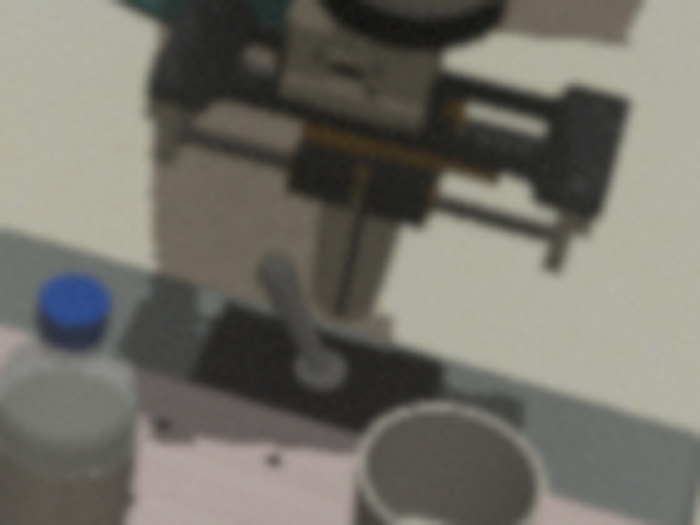

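The bat now leans to -y: its tip is at (275,265), left of the nut at (320,368). The shaker is off. Next: retreat, rise, and move over the stray.

```bash
python3 -m jog '[[[0,10,0],[0,0,0]],[[0,10,10],[0,0,0]],[[0,0,20],[0,0,0]],[[0,0,20],[0,0,0]],[[0,0,20],[0,0,0]],[[0,0,20],[0,0,0]],[[0,0,20],[0,0,0]],[[0,0,20],[0,0,0]],[[0,0,20],[0,0,0]],[[0,0,15],[0,0,0]]]' 
python3 -m jog '[[[16,5,0],[0,0,0]],[[16,5,0],[0,0,0]],[[16,5,0],[0,0,0]],[[16,5,0],[0,0,0]],[[16,5,0],[0,0,0]],[[16,5,0],[0,0,0]],[[16,5,0],[0,0,0]],[[16,5,0],[0,0,0]],[[16,4,0],[0,0,0]],[[15,4,0],[0,0,0]]]' 93
python3 -m jog '[[[0,0,-10],[0,0,0]],[[0,0,-10],[0,0,0]],[[0,0,-10],[0,0,0]],[[0,0,-10],[0,0,0]],[[0,0,-10],[0,0,0]],[[0,0,-10],[0,0,0]],[[0,0,-10],[0,0,0]],[[0,0,-8],[0,0,0]],[[0,0,0],[0,0,0]],[[0,0,0],[0,0,0]]]'
python3 - <<'E'
from h import *
d=get_image('scene');cv2.imwrite('pics/pre.png',crop(d,290,130,140,105,700,525))
E
```

```text
t: 7.15
tool_pos: [0.4666, 0.1784, 0.2977]
tool_rot: [[-1.0, 0.0, 0.001], [0.0, 1.0, 0.001], [-0.001, 0.001, -1.0]]
ft_force: [0.5, 0.3, 0.6]
opening: 0.0006
finger_force: 0.0
t: 8.15
tool_pos: [0.6262, 0.2265, 0.2957]
tool_rot: [[-1.0, 0.0, -0.0], [0.0, 1.0, -0.0], [0.0, -0.0, -1.0]]
ft_force: [-0.5, -0.1, 0.1]
opening: 0.0759
finger_force: 0.0
t: 9.15
tool_pos: [0.6257, 0.2256, 0.2178]
tool_rot: [[-1.0, 0.001, 0.0], [0.001, 1.0, -0.0], [-0.0, -0.0, -1.0]]
ft_force: [-0.1, -0.7, 0.1]
opening: 0.093
finger_force: 0.0
```

View pics/pre.png

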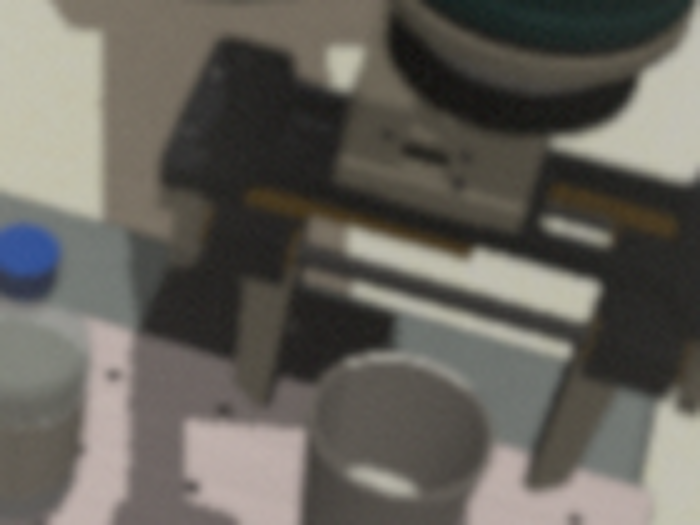

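The fingers straddle the rim evenly: the tips are at (260,400) and (540,485), the rim centre at (402,425). Lower and grip.

```bash
python3 -m jog '[[[0,0,-6],[0,0,0]],[[0,0,-6],[0,0,0]],[[0,0,-6],[0,0,0]],[[0,0,-6],[0,0,0]],[[0,0,-6],[0,0,0]],[[0,0,0],[0,0,0]],[[0,0,0],[0,0,0]],[[0,0,0],[0,0,0]],[[0,0,0],[0,0,0]],[[0,0,0],[0,0,0]]]' 
python3 -m jog '[[[0,0,0],[0,0,0]],[[0,0,0],[0,0,0]],[[0,0,0],[0,0,0]],[[0,0,0],[0,0,0]],[[0,0,0],[0,0,0]],[[0,0,0],[0,0,0]],[[0,0,0],[0,0,0]],[[0,0,0],[0,0,0]],[[0,0,0],[0,0,0]],[[0,0,0],[0,0,0]]]' 55
python3 -m jog '[[[0,0,5],[0,0,0]],[[0,0,10],[0,0,0]],[[0,0,15],[0,0,0]],[[0,0,20],[0,0,0]],[[0,0,20],[0,0,0]],[[0,0,25],[0,0,0]],[[0,0,25],[0,0,0]],[[0,0,25],[0,0,0]],[[0,0,20],[0,0,0]],[[0,0,10],[0,0,0]]]'
```

```text
t: 10.2
tool_pos: [0.6257, 0.2256, 0.1879]
tool_rot: [[-1.0, 0.001, 0.0], [0.001, 1.0, 0.0], [-0.0, 0.0, -1.0]]
ft_force: [0.8, -0.1, -0.8]
opening: 0.0934
finger_force: 0.0
t: 11.2
tool_pos: [0.6256, 0.2256, 0.1876]
tool_rot: [[-1.0, 0.001, -0.0], [0.001, 1.0, 0.0], [0.0, 0.0, -1.0]]
ft_force: [-0.7, 0.8, 0.3]
opening: 0.0667
finger_force: 30.0
t: 12.2
tool_pos: [0.6257, 0.2256, 0.3662]
tool_rot: [[-1.0, 0.001, 0.003], [0.001, 1.0, 0.001], [-0.003, 0.001, -1.0]]
ft_force: [-0.3, -0.0, -0.8]
opening: 0.066
finger_force: 30.0
```

Gripped. Carry it over the bottle to the stack.

```bash
python3 -m jog '[[[-1,-6,0],[0,0,0]],[[-2,-12,0],[0,0,0]],[[-3,-18,0],[0,0,0]],[[-4,-22,0],[0,0,0]],[[-4,-24,0],[0,0,0]],[[-4,-24,0],[0,0,0]],[[-4,-24,0],[0,0,0]],[[-4,-24,0],[0,0,0]],[[-4,-24,0],[0,0,0]],[[-4,-24,0],[0,0,0]]]' 
python3 -m jog '[[[-4,-24,0],[0,0,0]],[[-4,-24,0],[0,0,0]],[[-4,-24,0],[0,0,0]],[[-4,-24,0],[0,0,0]],[[-4,-24,0],[0,0,0]],[[-4,-24,0],[0,0,0]],[[-4,-22,0],[0,0,0]],[[-4,-18,0],[0,0,0]],[[-3,-12,0],[0,0,0]],[[-2,-6,0],[0,0,0]]]'
python3 -m jog '[[[-1,-12,-15],[0,0,0]],[[0,-12,-20],[0,0,0]],[[0,0,-20],[0,0,0]],[[0,0,-20],[0,0,0]],[[0,0,-15],[0,0,0]],[[0,0,-10],[0,0,0]],[[0,0,-5],[0,0,0]],[[0,0,0],[0,0,0]],[[0,0,0],[0,0,0]],[[0,0,0],[0,0,0]]]'
python3 - <<'E'
from h import *
for n in('scene','top'):
    d=get_image(n);pickle.dump(d,open(n+'1.pkl','wb'))
s=load('scene1');t=load('top1')
cv2.imwrite('pics/over.png',np.hstack([crop(s,140,80,100,120,400,480),crop(t,285,160,100,120,400,480)]))
E
```

```text
t: 13.2
tool_pos: [0.5906, 0.0214, 0.3618]
tool_rot: [[-1.0, 0.001, -0.001], [0.001, 1.0, -0.0], [0.001, -0.0, -1.0]]
ft_force: [1.0, 0.0, 0.1]
opening: 0.0667
finger_force: 30.0
t: 14.2
tool_pos: [0.5538, -0.1797, 0.3621]
tool_rot: [[-1.0, 0.002, -0.001], [0.002, 1.0, 0.0], [0.001, 0.0, -1.0]]
ft_force: [-0.2, 0.8, -1.2]
opening: 0.0664
finger_force: 30.0
t: 15.2
tool_pos: [0.5539, -0.2024, 0.2585]
tool_rot: [[-1.0, 0.001, 0.001], [0.001, 1.0, -0.001], [-0.001, -0.001, -1.0]]
ft_force: [0.1, -0.2, -0.5]
opening: 0.0668
finger_force: 30.0
```

View pics/over.png

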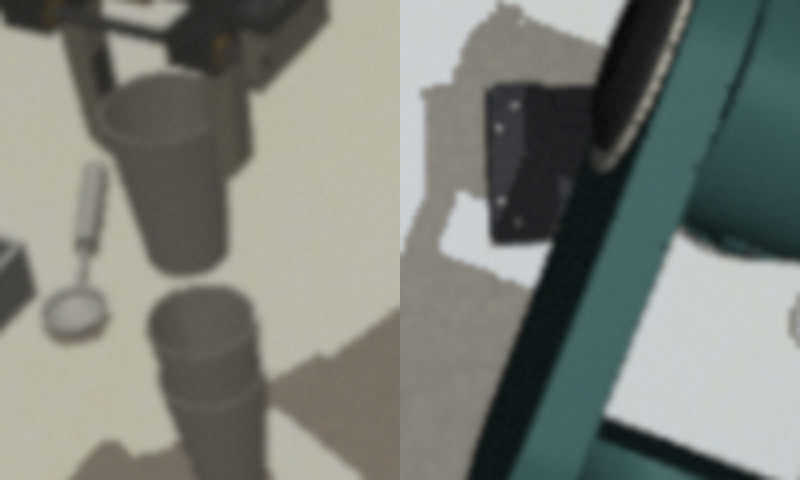

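The beaker hangs upright over the stack: its foot spans columns 152–229 with its bottom at row 276, and the stack rim spans 148–257 and rows 286–360. I'll compare this with projected circles.

```bash
python3 - <<'E'
from h import *
s=load('scene1')
a=np.linspace(0,2*np.pi,180)
def ext(c,r,z):
    p=proj(s,np.c_[c[0]+r*np.cos(a),c[1]+r*np.sin(a),0*a+z]);p=(p-[140,80]+.5)*4-.5
    return np.r_[p.min(0),p.max(0)].round(1)
print('foot pred',ext((.5539,-.2024),.023,.193))
print('held rim pred',ext((.5539,-.2024),.034,.293))
print('stack pred',ext((.554,-.202),.034,.142))
p=proj(s,[[.554,-.2024,.193],[.564,-.2024,.193],[.554,-.1924,.193]])*4
print('per 10mm x,y',p[1]-p[0],p[2]-p[0])
g=cv2.cvtColor(s['frame'],cv2.COLOR_RGB2GRAY).astype(int)
for r in (80+62,80+65,80+67,154,156,158): print(r,g[r,170:212].tolist())
for c in (187,): print(c,g[140:176,c].tolist())
E
```

```text
foot pred [149.4 226.2 230.3 278.3]
held rim pred [ 98.   68.8 227.8 143.6]
stack pred [145.2 280.6 260.1 358.3]
per 10mm x,y [-9.20237076 10.55662245] [15.07879313  4.3618418 ]
142 [181, 182, 181, 181, 177, 163, 129, 94, 81, 80, 81, 82, 81, 81, 80, 82, 80, 82, 81, 80, 80, 78, 77, 79, 76, 81, 108, 146, 172, 180, 179, 181, 182, 182, 183, 182, 181, 181, 181, 181, 183, 183]
145 [181, 182, 182, 182, 181, 179, 164, 134, 103, 87, 80, 81, 82, 82, 82, 81, 81, 82, 82, 79, 79, 80, 81, 89, 107, 132, 159, 175, 179, 182, 181, 182, 181, 181, 182, 181, 182, 181, 182, 181, 180, 182]
147 [182, 181, 181, 183, 182, 181, 179, 172, 155, 131, 109, 97, 91, 87, 85, 86, 87, 85, 86, 90, 96, 104, 119, 139, 161, 175, 180, 181, 182, 184, 181, 183, 181, 182, 181, 181, 183, 183, 183, 183, 184, 183]
154 [183, 182, 181, 182, 183, 181, 182, 180, 173, 158, 137, 118, 100, 92, 89, 90, 91, 91, 89, 90, 88, 90, 90, 89, 89, 88, 89, 89, 92, 97, 107, 129, 152, 170, 179, 181, 182, 183, 182, 181, 182, 182]
156 [181, 181, 183, 181, 181, 181, 177, 162, 136, 106, 89, 84, 82, 84, 86, 88, 89, 89, 90, 90, 90, 91, 90, 89, 88, 90, 91, 89, 88, 86, 88, 94, 114, 147, 171, 181, 181, 182, 182, 183, 183, 182]
158 [181, 180, 181, 181, 181, 176, 162, 130, 97, 81, 79, 79, 80, 83, 85, 86, 90, 91, 90, 89, 92, 90, 89, 91, 89, 89, 89, 90, 88, 86, 86, 88, 102, 135, 160, 174, 179, 182, 182, 182, 182, 181]
187 [82, 82, 82, 81, 81, 82, 81, 85, 108, 141, 154, 139, 110, 94, 91, 88, 89, 89, 91, 89, 90, 90, 91, 90, 88, 88, 88, 89, 90, 90, 89, 84, 83, 82, 79, 81]
```

```bash
cat >mid.py <<'E'
from h import *
a=np.linspace(0,2*np.pi,120)
def edges(g,r,c0,th):
    row=g[r].astype(float);l=c0
    while row[l]<th:l-=1
    R=c0
    while row[R]<th:R+=1
    return l+(row[l]-th)/(row[l]-row[l+1]),R-(row[R]-th)/(row[R]-row[R-1])
def hull(s,parts):
    p=np.vstack([proj(s,np.c_[x+r*np.cos(a),y+r*np.sin(a),0*a+z]) for x,y,r,z in parts])
    m=np.zeros((384*8,512*8),np.uint8)
    cv2.fillConvexPoly(m,cv2.convexHull(((p+.5)*8).astype(np.int32)),255);return m
def cmp(s,parts,rows,c0):
    g=cv2.cvtColor(s['frame'],cv2.COLOR_RGB2GRAY);m=hull(s,parts)
    for r in rows:
        w=np.nonzero(m[r*8+4])[0]; pl,pr=w[0]/8-.5,w[-1]/8-.5;l,R=edges(g,r,c0,131)
        print(r,'mid pred %.2f act %.2f d %.2f | width pred %.2f act %.2f'%((pl+pr)/2,(l+R)/2,(l+R-pl-pr)/2,pr-pl,R-l))
E
python3 - <<'E'
from mid import *
s=load('scene1')
x,y=.5539,-.2024
print('held');cmp(s,[(x,y,.023,.193),(x,y,.034,.293)],(128,131,134,137,140,142,144,146),186)
x,y=.554,-.202
print('upper');cmp(s,[(x,y,.0294,.100),(x,y,.034,.142)],(154,156,158,160,162,164,166,168),190)
print('lower');cmp(s,[(x,y,.023,0),(x,y,.034,.1)],(184,188,192,196),193)
E
```

```text
held
128 mid pred 183.94 act 183.73 d -0.20 | width pred 25.88 act 25.53
131 mid pred 184.56 act 184.32 d -0.24 | width pred 24.88 act 24.64
134 mid pred 185.06 act 184.91 d -0.15 | width pred 23.88 act 23.70
137 mid pred 185.62 act 185.47 d -0.15 | width pred 22.75 act 22.61
140 mid pred 186.25 act 186.01 d -0.24 | width pred 21.75 act 21.48
142 mid pred 186.56 act 186.27 d -0.29 | width pred 21.12 act 20.66
144 mid pred 186.62 act 186.19 d -0.43 | width pred 19.75 act 19.28
146 mid pred 186.19 act 185.88 d -0.30 | width pred 17.12 act 15.91
upper
154 mid pred 191.31 act 190.70 d -0.61 | width pred 23.62 act 20.77
156 mid pred 190.88 act 190.34 d -0.53 | width pred 26.75 act 24.35
158 mid pred 190.56 act 189.92 d -0.64 | width pred 28.12 act 25.91
160 mid pred 190.25 act 190.02 d -0.23 | width pred 28.75 act 27.21
162 mid pred 190.31 act 190.23 d -0.08 | width pred 28.62 act 27.87
164 mid pred 190.62 act 190.48 d -0.14 | width pred 28.00 act 27.52
166 mid pred 191.00 act 190.95 d -0.05 | width pred 27.25 act 26.69
168 mid pred 191.38 act 191.38 d 0.01 | width pred 26.50 act 26.35
lower
184 mid pred 194.44 act 194.36 d -0.07 | width pred 24.12 act 23.78
188 mid pred 195.19 act 195.09 d -0.10 | width pred 22.62 act 22.36
192 mid pred 196.00 act 193.99 d -2.01 | width pred 21.00 act 24.49
196 mid pred 196.75 act 183.14 d -13.61 | width pred 19.50 act 46.47
```

Held beaker and stack agree within about 0.5 mm. Lower it in.

```bash
python3 -m jog '[[[0,0,-8],[0,0,0]],[[0,0,-8],[0,0,0]],[[0,0,-8],[0,0,0]],[[0,0,-8],[0,0,0]],[[0,0,-8],[0,0,0]],[[0,0,-8],[0,0,0]],[[0,0,-8],[0,0,0]],[[0,0,-8],[0,0,0]],[[0,0,-4],[0,0,0]],[[0,0,0],[0,0,0]]]'
python3 -m jog '[[[0,0,-4],[0,0,0]],[[0,0,-4],[0,0,0]],[[0,0,-4],[0,0,0]],[[0,0,-4],[0,0,0]],[[0,0,-4],[0,0,0]],[[0,0,-4],[0,0,0]],[[0,0,-4],[0,0,0]],[[0,0,-4],[0,0,0]],[[0,0,0],[0,0,0]],[[0,0,0],[0,0,0]]]'
python3 - <<'E'
from mid import *
s=get_image('scene');pickle.dump(s,open('scene2.pkl','wb'))
cv2.imwrite('pics/in.png',crop(s,140,80,100,120,500,600))
x,y=.554,-.202
print('lower');cmp(s,[(x,y,.023,0),(x,y,.034,.1)],(176,180,184,188),193)
E
```

```text
t: 16.3
tool_pos: [0.5535, -0.2023, 0.189]
tool_rot: [[-1.0, 0.001, -0.001], [0.001, 1.0, 0.0], [0.001, 0.0, -1.0]]
ft_force: [0.1, -0.1, -0.9]
opening: 0.0667
finger_force: 30.0
t: 17.3
tool_pos: [0.5537, -0.2024, 0.1576]
tool_rot: [[-1.0, 0.001, -0.0], [0.001, 1.0, -0.0], [0.0, -0.0, -1.0]]
ft_force: [0.3, 0.1, -0.5]
opening: 0.0667
finger_force: 30.0
lower
176 mid pred 192.88 act 247.46 d 54.59 | width pred 27.25 act 135.93
180 mid pred 193.62 act 221.47 d 27.85 | width pred 25.75 act 81.22
184 mid pred 194.44 act 194.38 d -0.06 | width pred 24.12 act 23.73
188 mid pred 195.19 act 194.89 d -0.29 | width pred 22.62 act 22.62
```

View pics/in.png

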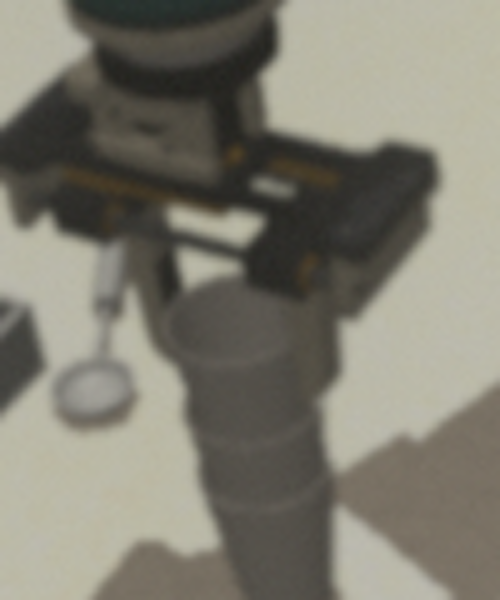

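The beaker has gone straight in: rims at rows 360, 440 and 508, with about 8 mm left and no side force. Next I'll lower to contact in small steps.

```bash
python3 -m jog '[[[0,0,-1],[0,0,0]],[[0,0,-1],[0,0,0]],[[0,0,-1],[0,0,0]],[[0,0,-1],[0,0,0]],[[0,0,-1],[0,0,0]],[[0,0,-1],[0,0,0]],[[0,0,0],[0,0,0]],[[0,0,0],[0,0,0]],[[0,0,0],[0,0,0]],[[0,0,0],[0,0,0]]]'
python3 -m jog '[[[0,0,-0.5],[0,0,0]],[[0,0,-0.5],[0,0,0]],[[0,0,-0.5],[0,0,0]],[[0,0,0],[0,0,0]],[[0,0,0],[0,0,0]],[[0,0,0],[0,0,0]],[[0,0,0],[0,0,0]],[[0,0,0],[0,0,0]],[[0,0,0],[0,0,0]],[[0,0,0],[0,0,0]]]'
```

```text
t: 18.35
tool_pos: [0.5537, -0.2024, 0.1517]
tool_rot: [[-1.0, 0.001, 0.0], [0.001, 1.0, -0.0], [-0.0, -0.0, -1.0]]
ft_force: [0.6, 0.6, -1.0]
opening: 0.0665
finger_force: 30.0
t: 19.35
tool_pos: [0.5536, -0.2024, 0.1501]
tool_rot: [[-1.0, 0.001, -0.0], [0.001, 1.0, 0.0], [0.0, 0.0, -1.0]]
ft_force: [-0.1, -0.2, -0.8]
opening: 0.0664
finger_force: 30.0
```

```bash
python3 -m jog '[[[0,0,-0.5],[0,0,0]],[[0,0,-0.5],[0,0,0]],[[0,0,0],[0,0,0]],[[0,0,0],[0,0,0]],[[0,0,0],[0,0,0]],[[0,0,0],[0,0,0]],[[0,0,0],[0,0,0]],[[0,0,0],[0,0,0]],[[0,0,0],[0,0,0]],[[0,0,0],[0,0,0]]]'

```

```text
t: 20.35
tool_pos: [0.5538, -0.2024, 0.1496]
tool_rot: [[-1.0, 0.001, 0.001], [0.001, 1.0, -0.0], [-0.001, -0.0, -1.0]]
ft_force: [-0.3, 0.0, 5.0]
opening: 0.0666
finger_force: 30.0
```

Contact with 5 N at the expected height, so it's seated. Release, then withdraw straight up.

```bash
python3 -m jog '[[[0,0,0],[0,0,0]],[[0,0,0],[0,0,0]],[[0,0,0],[0,0,0]],[[0,0,0],[0,0,0]],[[0,0,0],[0,0,0]],[[0,0,0],[0,0,0]],[[0,0,0],[0,0,0]],[[0,0,0],[0,0,0]],[[0,0,0],[0,0,0]],[[0,0,0],[0,0,0]]]' 90
python3 -m jog '[[[0,0,4],[0,0,0]],[[0,0,8],[0,0,0]],[[0,0,12],[0,0,0]],[[0,0,15],[0,0,0]],[[0,0,20],[0,0,0]],[[0,0,20],[0,0,0]],[[0,0,20],[0,0,0]],[[0,0,20],[0,0,0]],[[0,0,20],[0,0,0]],[[0,0,20],[0,0,0]]]'
python3 -m jog '[[[-15,25,0],[0,0,0]],[[-15,25,0],[0,0,0]],[[-15,25,0],[0,0,0]],[[-15,25,0],[0,0,0]],[[-15,25,0],[0,0,0]],[[-15,25,0],[0,0,0]],[[-15,25,0],[0,0,0]],[[-15,25,0],[0,0,0]],[[0,0,0],[0,0,0]],[[0,0,0],[0,0,0]]]'
python3 - <<'E'
from mid import *
s=get_image('scene');pickle.dump(s,open('scene3.pkl','wb'))
cv2.imwrite('pics/end.png',cv2.resize(s['frame'][:,:,::-1],(800,600)))
x,y=.554,-.202
cmp(s,[(x,y,.0294,.142),(x,y,.034,.184)],(144,146,148,150,152),188)
cmp(s,[(x,y,.023,0),(x,y,.034,.1)],(184,188,192),193)
E
```

```text
t: 21.35
tool_pos: [0.5536, -0.2024, 0.1491]
tool_rot: [[-1.0, 0.001, -0.0], [0.001, 1.0, -0.0], [0.0, -0.0, -1.0]]
ft_force: [-0.5, 0.0, 0.2]
opening: 0.0898
finger_force: 0.0
t: 22.35
tool_pos: [0.5535, -0.2023, 0.3105]
tool_rot: [[-1.0, 0.001, 0.001], [0.001, 1.0, -0.0], [-0.001, -0.0, -1.0]]
ft_force: [-0.3, -0.2, -0.3]
opening: 0.0901
finger_force: 0.0
t: 23.35
tool_pos: [0.4336, -0.0022, 0.3095]
tool_rot: [[-1.0, -0.0, 0.002], [-0.0, 1.0, -0.0], [-0.002, -0.0, -1.0]]
ft_force: [0.2, 0.3, -0.2]
opening: 0.0902
finger_force: 0.0
144 mid pred 188.12 act 187.96 d -0.17 | width pred 28.75 act 26.55
146 mid pred 187.75 act 187.51 d -0.24 | width pred 29.50 act 27.39
148 mid pred 187.69 act 187.67 d -0.01 | width pred 29.62 act 27.88
150 mid pred 187.94 act 188.16 d 0.22 | width pred 29.12 act 28.08
152 mid pred 188.38 act 188.34 d -0.03 | width pred 28.50 act 27.74
184 mid pred 194.44 act 194.33 d -0.11 | width pred 24.12 act 24.34
188 mid pred 195.19 act 195.10 d -0.08 | width pred 22.62 act 22.85
192 mid pred 196.00 act 195.88 d -0.12 | width pred 21.00 act 21.34
```

View pics/end.png

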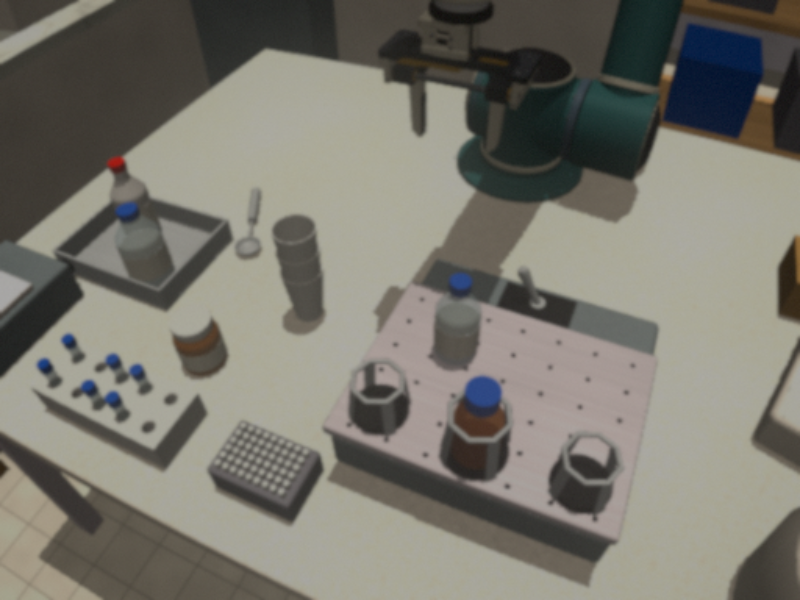

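The picture shows a straight three-beaker stack at (300,265). The toggle is off at (530,285), the bottle (458,320) and jar (200,342) haven't moved, and the gripper is clear.

```bash
python3 -c "from station import hand_in; print(hand_in())"
```

```text
the job is handed in; nothing more can be done
None
```

The shaker is switched off, and the stray beaker is nested fully home in a straight three-beaker stack; the bottle and jar were not disturbed, and the job was handed in at about 23 s of the 53 s allowed.

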